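Third hand for the candy tray's new handle

ROBOT

A 7-joint arm with a two-finger parallel gripper is mounted at the origin on the work surface. World frame = base frame: x ahead of the robot, y to its left, z up, the work surface at z = 0. Lengths are in m, angles in rad, forces in N, time in s.
With the tool pointing down it reaches from about 0.35 to 0.9 m from the base axis. Payload 19.9 kg.
Tool frame: the origin (TCP) lies between the finger pads; the fingertips stand 19 mm ahead of it and the grasp point (between the pads) is the TCP; z points along the fingers, y is the line along which they close (so a half turn about z gives the same grasp; the last joint's range is limited). The gripper opens to 94 mm and grips with 3 to 60 N. Pads are 16 mm wide; open, the fingers measure 119 mm over their backs; the gripper's body (75 mm by 177 mm) begins 78 mm behind the grasp point.
Start: joints at [-1.149, 0.417, -0.01, 1.614, 0.005, 1.111, -0.053], TCP at [0.279, 0.559, 0.224] pointing down, gripper open.
Joint ranges: [-2.81, 2.81], [-0.39, 2.02], [-1.27, 1.25], [0.06, 2.57], [-1.19, 4.33], [0.19, 2], [-2.82, 2.82]. Speed limits (rad/s): [1.89, 1.89, 2.39, 2.39, 3.01, 3.01, 3.01].

INTERFACE

Orientations are given as a 3x3 rotation matrix whose columns are the frame's x, y, z axes.
In Python, from rig import robot gives the robot as it stands. Calls block until the motion is done:
- robot.move_ptp(position, orientation): joint-space move of the TCP to a pose.
- robot.move_linear(position, velocity=0.15, frame=None, threshold=None): straight line of the TCP; frame=None keeps the orientation; velocity is the mean speed in m/s. With threshold (N) it stops when the force on the tool has changed by that much, and returns True; else False.
- robot.goto_joints(angles): joint-space move.
- robot.gripper_to(opening): finger opening in m; the grip force is fixed at half the most; returns when the fingers have stopped.
- robot.pause(seconds).
- robot.ik(position, orientation): joint angles nearest the present ones, or None.
- robot.get_state(): the state.
- robot.grab_frame(name): name is "scene" or "top" or "wrist"; returns the picture (384x512x3 uint8, red, green, blue); there is no depth.
- robot.camera_info(name): a dict with "fx", "fy", "cx", "cy" (pixels), "rvec" (rotation vector, rad) and "tvec" (3), from world to camera coordinates, as OpenCV has them. Camera axes: x right, y down, z forward; pixel columns grow to the right and rows downward; lengths in m; the calibration is good to about 2 mm. A picture is of the moment at which its call begins: read the wrist's pose just before it. camera_info takes no time and is no camera call; for the wrist camera it gives the pose at the moment of the call.
A pose or a line that the arm cannot do raises robot.PlanningError and nothing moves.
- robot.sign_off(): hands the job in; it is judged then, once.
The state is a dict: "time": time; "qpos": joint angles; "joint_vel": joint speeds; "effort": joint torques, N m; "ee_pos": TCP position; "tool_rot": TCP orientation; "force": force on the tool from outside, world axes, zero at the start; "moment": the same for the moment, N m; "opening": finger opening in m; "grasp_force": force on a finger pad.
Only numpy, scipy, OpenCV 4.12 (cv2) and the standard library are available. Lean on these libraries where they do the work, as an engineer would, in place of code of your own. Each camera call takes 0.05 s, during which the arm holds its last target. There are 200 camera calls.

TASK

Slide the jig's barrel bolt fully home so that its cradle cannot run back, then bring the wooden handle and press its wide plate flat against the candy tray's near wall, centred on the wall and standing on (or just skimming) the jig's board. Keep pushing steadily with about 8 newtons (5 to 12 is fine, never over 20) so that someone can drive the screws from inside the tray: your program finishes while still holding the handle pressed there. Leave the cup, bowl, spoon and loose lid where they are.

Things in the scene. Friction and masses are not known exactly. Their poses are not given: they have to be found in the camera images.
- jig: Plywood board 290 x 355 x 12 mm fixed on the bench, carrying cradle, tray and barrel bolt. Origin on the bench surface (board underside); the board spans x -60 to +230 mm and y -120 to +235 mm, top at z = 12 mm. Its +x is the pushing direction (away from the robot, turned by the jig's yaw), +y the bolt's side, z up.
- tray: Red open candy tray, 130 (x) x 170 (y) x 45 mm, on the cradle. Origin: middle of its near wall's outer face, 34.5 mm above the bench; the wall reaches 13.5 mm below and 31.5 mm above it. Unpushed at jig x = 30 mm, y = 0; axes as the jig's. Rubber buffers behind it push back 0.8 N per mm it is pushed to +x in the cradle (no preload, 25 mm range): 10 mm gives 8 N.
- cradle (a joint): Aluminium cradle under the tray: 0 in its place (the start), grows in m as it runs back along the jig's +x, up to 0.030. Unbolted it slides back at 3 N; with the bolt home it only has about 2 mm of play.
- bolt (a joint): Barrel bolt travel in m: 0 drawn back, 0.040 fully home in the cradle's keeper. Starts between 0 and 0.012, grows as the knob moves along the jig's -y (towards the tray). Friction about 1.5 N; stays where it is left.
- bolt_knob (a point): Upright round steel knob of the bolt, 14 mm thick, at the height to pinch: 65 mm above the bench, 15 mm below its top. At jig x = 100 mm, y = 185 mm minus the bolt's travel; axes as the jig's. Its rod lies along jig y, 34 mm above the bench, in two 10 mm thick guides 45 mm high (above the bench) at jig y = 127 and 215 mm.
- handle: Loose light-wood handle, T-shaped from above, about 0.18 kg: stub grip 50 (x) x 28 (y) x 45 mm high, and at its +x end a mounting plate 14 (x) x 110 (y) x 45 mm. Origin in the middle of the stub, half-way up (22.5 mm above what it stands on). Starts standing on the bench to the right of the jig; pinch it across the stub (28 mm, along y).
- handle_face (a point): Middle of the outer (front) face of the handle's plate, 39 mm along +x from the handle's origin, half-way up; axes as the handle's, +x out of the face. Pressed on, it meets the tray's origin.
- cup: White porcelain mug, rim radius 38 mm, 75 mm high, origin under its centre. Leave alone.
- bowl: Glass bowl, rim radius 60 mm, 55 mm high, origin under its centre. Leave alone.
- spoon: Wooden spoon, 240 mm long, lying along its x. Leave alone.
- lid: Red tray lid 134 x 174 x 8 mm with a grey turning knob on top (28 mm high in all), lying on the bench, origin under its centre. Leave alone.
Things that resemble listed ones, but are neither listed nor needed, are in the scene too. There is more than one size of the handle; the one meant has the size given above.

How it is judged:
By the outcome, as a careful person would: the job done as asked, in the order asked, and still so for the second after the job is handed in, while the arm keeps its last pose, push and grip.
It also fails if it takes over 61 s, if anything falls off the work surface, if the arm or the gripper's body presses on something with over 40 N, if the wrist force passes 120 N, or if a joint passes its speed limit or range.

## Working session

There is one attempt and no reset: what is moved stays moved. The work goes in short steps, each a Python script; the robot and the scene stay as the last script left them, time stands still between calls to the robot, and variables do not carry over. Pictures are saved under pics/ and viewed, at most 10 in all, crops included, and the job is handed in when it is done.

```bash
ls; mkdir -p pics
python3 - <<'E'
from rig import robot
import cv2,numpy as np
for n in("scene","top"):
    f=robot.grab_frame(n); cv2.imwrite(f"pics/{n}0.png",f[:,:,::-1]); c=robot.camera_info(n); print(n,{k:np.round(v,4).tolist() for k,v in c.items()})
    R=cv2.Rodrigues(np.array(c['rvec'],float))[0]; print(-R.T@np.array(c['tvec']).ravel())
s=robot.get_state();print(s)
E
```

```text
pics
scene {'fx': 446.0389, 'fy': 446.0389, 'cx': 254.9155, 'cy': 187.847, 'rvec': [2.283, 0.9763, -0.3581], 'tvec': [-0.3938, -0.2515, 1.8945]}
[ 1.29194359 -0.67857708  1.29539363]
top {'fx': 349.0309, 'fy': 349.0309, 'cx': 257.5797, 'cy': 188.0467, 'rvec': [2.1837, -2.1404, 0.1535], 'tvec': [-0.0182, 0.52, 1.1412]}
[0.37081215 0.0074785  1.19809499]
{'time': 0.1, 'qpos': array([-1.14950521,  0.41789434, -0.01033203,  1.61406686,  0.00472526,
        1.11070049, -0.0529974 ]), 'joint_vel': array([ 0.00010165, -0.00336436, -0.00269536, -0.00266968,  0.00037348,
        0.00127255,  0.00065664]), 'effort': array([ 6.27147037e-04, -8.52568245e+01,  6.39538653e-01, -4.26687956e+01,
       -4.89366346e-02,  1.63866259e-02,  6.01232114e-05]), 'ee_pos': array([0.27889594, 0.55899213, 0.22391996]), 'tool_rot': array([[-8.94831417e-01,  4.46404066e-01, -3.80821455e-04],
       [ 4.46404218e-01,  8.94830892e-01, -9.73770853e-04],
       [-9.39244655e-05, -1.04136106e-03, -9.99999453e-01]]), 'force': array([ 0.3423016 , -0.81624832,  0.32706753]), 'moment': array([ 0.00689521, -0.02148665, -0.00106515]), 'grasp_force': 0.0, 'opening': 0.09410843667800786}
```

View pics/scene0.png

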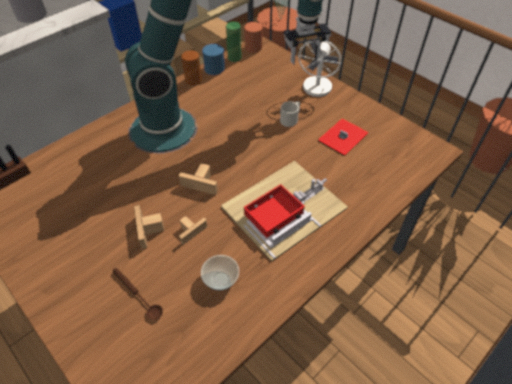

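View pics/top0.png

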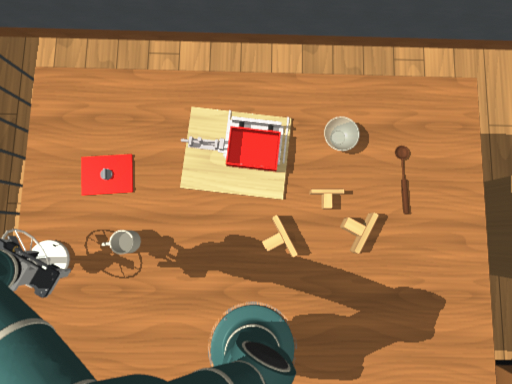

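The top view shows the jig at about (237,152), with the tray at (253,148) and the bolt at (205,144). The lid is at (107,174), the cup at (123,242), the bowl at (341,134) and the spoon at (404,180). Three things could be taken for the handle: A (280,237), B (360,232) and C (327,197). C's plate is about 34 px ≈ 112 mm, while A and B are about 45 px ≈ 148 mm, so C matches the description. I'll measure C and the jig numerically and check them in a crop.

```bash
cat > h.py <<'E'
from rig import robot
import cv2,numpy as np
from scipy.spatial.transform import Rotation as Ro
def ray(c,uv):
    R=cv2.Rodrigues(np.array(c['rvec'],float))[0]; t=np.array(c['tvec'],float).ravel()
    uv=np.atleast_2d(uv).astype(float)
    d=np.c_[(uv[:,0]-c['cx'])/c['fx'],(uv[:,1]-c['cy'])/c['fy'],np.ones(len(uv))]@R
    return -R.T@t,d
def onplane(c,uv,z):
    o,d=ray(c,uv); return (o+d*((z-o[2])/d[:,2])[:,None])[:,:2]
def proj(c,P):
    K=np.array([[c['fx'],0,c['cx']],[0,c['fy'],c['cy']],[0,0,1]])
    return cv2.projectPoints(np.atleast_2d(P).astype(float),np.array(c['rvec'],float),np.array(c['tvec'],float),K,None)[0][:,0]
def hsv(f): return cv2.cvtColor(f,cv2.COLOR_RGB2HSV)
def blobs(m,amin=30):
    cs=cv2.findContours(m.astype(np.uint8),cv2.RETR_EXTERNAL,cv2.CHAIN_APPROX_NONE)[0]
    return sorted([c for c in cs if cv2.contourArea(c)>amin],key=cv2.contourArea)[::-1]
def rect(c,cam,z):
    p=onplane(cam,c[:,0,:],z).astype(np.float32); return cv2.minAreaRect(p)
def down(yaw):  # tool y axis along world direction yaw
    y=np.array([np.cos(yaw),np.sin(yaw),0]); z=np.array([0,0,-1.]); return np.c_[np.cross(y,z),y,z]
E
python3 - <<'E'
from h import *
f=cv2.imread('pics/top0.png')[:,:,::-1].copy(); c=robot.camera_info('top'); H=hsv(f)
for p in [(200,175),(327,191),(327,203),(280,240),(360,228),(300,170),(253,148)]: print(p,H[p[1],p[0]])
red=((H[...,0]<6)|(H[...,0]>174))&(H[...,1]>180)&(H[...,2]>100)
for b in blobs(red): print('red',rect(b,c,.066),b.mean((0,1)))
wood=(H[...,0]>12)&(H[...,0]<32)&(H[...,2]>165)&(H[...,1]<150); wood[:75]=0
for b in blobs(wood):
    print('wood',cv2.contourArea(b),b.mean((0,1)),rect(b,c,.045 if cv2.contourArea(b)<2000 else .012))
cr=cv2.resize(f[100:265,175:395],None,fx=3.6,fy=3.6,interpolation=cv2.INTER_CUBIC)
cv2.imwrite('pics/crop0.png',cr[:,:,::-1])
E
```

```text
(200, 175) [ 24  91 245]
(327, 191) [ 20 114 246]
(327, 203) [ 23 102 253]
(280, 240) [ 21 111 249]
(360, 228) [ 22 111 249]
(300, 170) [ 14 158 187]
(253, 148) [  1 212 251]
red ((0.5517683029174805, 0.4860430657863617), (0.12685996294021606, 0.16639775037765503), 4.823884010314941) [106.54597701 174.1091954 ]
red ((0.649976372718811, 0.01084570586681366), (0.16717888414859772, 0.13611973822116852), 84.887451171875) [253.15789474 148.36842105]
wood 5196.5 [231.77489177 147.25829726] ((0.6497843265533447, 0.07510104775428772), (0.3705633282661438, 0.2988983392715454), 84.6017837524414)
wood 1287.0 [499.67676768 107.21212121] ((0.8324169516563416, -0.8429272174835205), (0.08942819386720657, 0.21465091407299042), 88.09600067138672)
wood 959.0 [340.84 133.03] ((0.712684690952301, -0.2871168553829193), (0.12285572290420532, 0.12041497230529785), 1.3950202465057373)
wood 700.5 [ 35.15021459 242.63519313] ((0.32126060128211975, 0.6991612911224365), (0.2354917973279953, 0.0790473222732544), 57.09321594238281)
wood 657.5 [359.22556391 230.05263158] ((0.3948691487312317, -0.3323299288749695),
[... 1103 characters left out ...]
3 331.54545455] ((0.05036904290318489, 0.7746403813362122), (0.018413430079817772, 0.04524829611182213), 35.321014404296875)
wood 53.0 [498.4 354.5] ((0.0026294179260730743, -0.7814386487007141), (0.02109929546713829, 0.02782204933464527), 0.8043592572212219)
wood 42.0 [507.73076923 354.57692308] ((0.0035794414579868317, -0.8120181560516357), (0.02712920494377613, 0.021964581683278084), 4.588840007781982)
wood 39.5 [ 22.32653061 171.73469388] ((0.5578160285949707, 0.7739346623420715), (0.0774102732539177, 0.009817470796406269), 0.8315182328224182)
wood 33.0 [258.52777778 126.41666667] ((0.7308019399642944, -0.00699918158352375), (0.05832483619451523, 0.010484680533409119), 84.82563781738281)
```

View pics/crop0.png

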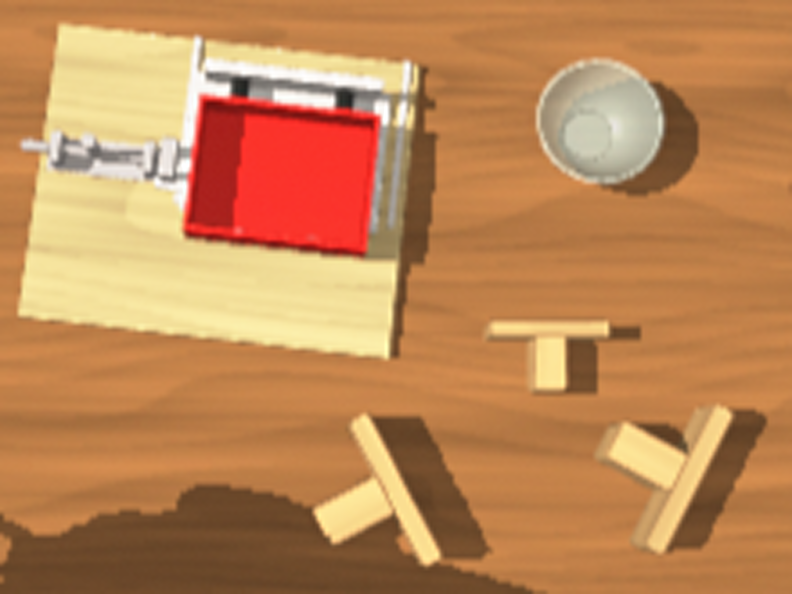

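The crop confirms C, at crop (548,355): its minimum rectangle is 117x63 mm, close to 110x64. The others are 150 mm wide. The jig yaw is about -5.3° and the bolt sits at crop (100,155). Next I'll move over the bolt for a close look.

```bash
cat >> h.py <<'E'
def best(p,yaw):
    q0=np.array(robot.get_state()['qpos']); o=[]
    for k in(0,np.pi):
        q=robot.ik(p,down(yaw+k))
        if q is not None: o.append((np.abs(np.array(q)-q0).max(),k))
    return down(yaw+min(o)[1])
E
python3 - <<'E'
from h import *
ya=-np.radians(5.3)
p=[.66,.185,.24]
robot.move_ptp(p,best(p,ya))
c=robot.camera_info('wrist'); f=robot.grab_frame('wrist'); np.save('pics/w1.npy',c)
cv2.imwrite('pics/w1.png',f[:,:,::-1])
s=robot.get_state(); print(s['time'],s['ee_pos'],s['qpos'])
o,d=ray(c,[[256,192]]);print(o,d,c['fx'])
R=lambda a:np.array([[np.cos(a),-np.sin(a)],[np.sin(a),np.cos(a)]])
for xy,z in [((.1,.185),.08),((.1,.145),.08),((.1,.127),.045),((.1,.215),.045),((-.06,.235),.012),((.23,.235),.012)]:
    print(xy,proj(c,[*(R(ya)@xy+[.5575,.0225]),z]))
E
```

```text
2.0833 [0.65951864 0.18650054 0.23990932] [-0.59464928  0.54184692  0.41030074  1.43979514 -0.22263351  1.20604597
 -0.24748549]
[0.66577904 0.26414824 0.39939046] [[-0.02020697 -0.28130502 -0.95954173]] 275.83696448621095
(0.1, 0.185) [[266.75799225 169.05917085]]
(0.1, 0.145) [[266.25980949 201.29882417]]
(0.1, 0.127) [[265.01965293 205.79333059]]
(0.1, 0.215) [[265.95220966 140.36002193]]
(-0.06, 0.235) [[148.29770452 122.77807412]]
(0.23, 0.235) [[360.23141309 123.45679146]]
```

View pics/w1.png

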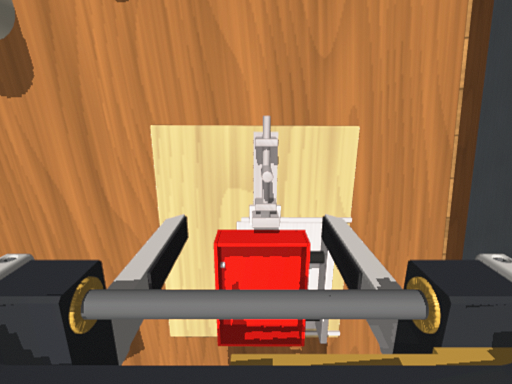

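The wrist view shows the board's bolt-side edge at row 126 (corners (151,126) and (359,126)), the guides at (266,140) and (265,213), and the knob top at (267,176). The tray's bolt-side wall is at row 235. I'll fit the edges for the jig pose.

Run:
```python
from h import *
c=np.load('pics/w1.npy',allow_pickle=True).item(); f=cv2.imread('pics/w1.png')[:,:,::-1].copy();H=hsv(f)
wood=(H[...,0]>18)&(H[...,0]<34)&(H[...,2]>150)&(H[...,1]<140)
wood=cv2.morphologyEx(wood.astype(np.uint8),cv2.MORPH_OPEN,np.ones((3,3)))
# edges (subpixel ~ boundary at -0.5)
rows=range(135,230); L=[(np.where(wood[r,130:240])[0][0]+129.5,r) for r in rows]
rows2=range(135,205); Rr=[(np.where(wood[r,300:420])[0][-1]+300.5,r) for r in rows2]
cols=[*range(160,245),*range(285,350)]; T=[(u,np.where(wood[100:200,u])[0][0]+99.5) for u in cols]
def line(P):
    w=onplane(c,np.array(P),.012).astype(np.float32); l=cv2.fitLine(w,cv2.DIST_HUBER,0,.001,.001).ravel(); return l
l,r,t=map(line,(L,Rr,T)); 
for n,x in zip('LRT',(l,r,t)): print(n,np.degrees(np.arctan2(x[1],x[0])),x)
def inter(a,b): s=np.linalg.solve(np.c_[a[:2],-b[:2]],b[2:]-a[2:]); return a[2:]+s[0]*a[:2]
A,B=inter(l,t),inter(r,t); print('corners',A,B,np.linalg.norm(B-A))
yaw=np.arctan2(*(B-A)[::-1]); R=np.array([[np.cos(yaw),-np.sin(yaw)],[np.sin(yaw),np.cos(yaw)]])
m=(A+B)/2; O=m-R@[.085,.235]; print('yaw',np.degrees(yaw),'O',O)
# knob top: bright patch near 267,176
cv2.imwrite('pics/w1c.png',cv2.resize(f[105:245,205:325],None,fx=4.2,fy=4.2,interpolation=cv2.INTER_CUBIC)[:,:,::-1])
k=onplane(c,[[267,176]],.080)[0]; print('knob jig',R.T@(k-O))
# tray red bolt-side wall rim at z .066
red=((H[...,0]<6)|(H[...,0]>174))&(H[...,1]>150); red[320:]=0
b=max(blobs(red),key=cv2.contourArea); e=b[:,0]; u0,u1=e[:,0].min(),e[:,0].max(); v0=e[:,1].min()
print(u0,u1,v0,(R.T@(onplane(c,[[u0,v0+3],[u1,v0+3],[(u0+u1)/2,v0]],.066)-O).T).T)
```

```text
L 84.827446 [0.09015541 0.9959277  0.5143534  0.1869601 ]
R 84.64766 [0.09328012 0.9956399  0.8010217  0.16839893]
T -5.1206226 [ 0.996009   -0.08925281  0.63752395  0.2478059 ]
corners [0.52080816 0.25826484] [0.80703807 0.23261565] 0.28737682
yaw -5.120623 O [0.55828797 0.01896462]
knob jig [0.09986675 0.17974233]
214 310 230 [[0.03179647 0.09964488]
 [0.15794031 0.09971137]
 [0.09485187 0.10395067]]
```

View pics/w1c.png

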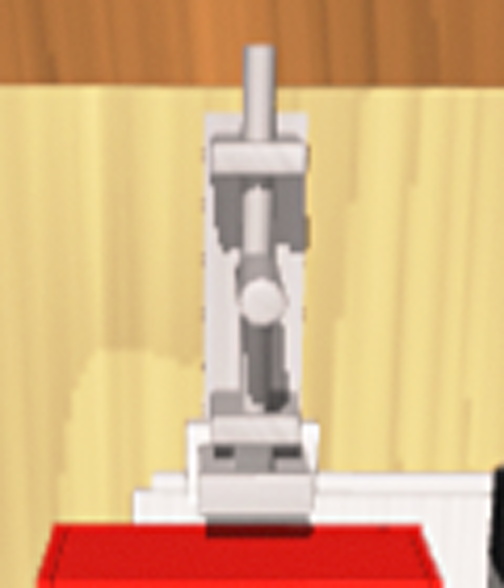

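```bash
cat >> h.py <<'E'
ya=np.radians(-5.2); O=np.array([.5583,.0190]); J=np.array([[np.cos(ya),-np.sin(ya)],[np.sin(ya),np.cos(ya)]])
def jw(x,y,z): return [*(O+J@[x,y]),z]
def wj(p): return J.T@(np.array(p)[:2]-O)
E
python3 - <<'E'
from h import *
p=jw(.1,.180,.12); robot.move_ptp(p,best(p,ya))
robot.move_linear(jw(.1,.180,.068),velocity=.1)
robot.gripper_to(0.0)
s=robot.get_state(); print(s['time'],s['opening'],s['grasp_force'],s['force'],wj(s['ee_pos']),s['ee_pos'])
hit=robot.move_linear(jw(.1,.1385,.068),velocity=.05,threshold=12)
s=robot.get_state(); print(hit,s['time'],s['opening'],s['grasp_force'],J.T@s['force'][:2],wj(s['ee_pos']))
f=robot.grab_frame('top'); cv2.imwrite('pics/t2.png',f[:,:,::-1])
E
```

```text
4.5083 0.013345155857208578 29.995096921920776 [ 5.06827296  0.19159074 -3.60920223] [0.10060747 0.17999753] [0.67480705 0.18913841 0.06808896]
True 5.1917 0.013266300406553067 30.00049263238907 [2.03245536 3.42264506] [0.10057785 0.14616643]
```

Run:
```python
from h import *
robot.pause(.1)
hit=robot.move_linear(jw(.1,.140,.068),velocity=.02,threshold=20)
s=robot.get_state(); print(hit,s['time'],J.T@s['force'][:2],wj(s['ee_pos']))
robot.pause(.2); s=robot.get_state(); print(J.T@s['force'][:2],wj(s['ee_pos']))
robot.gripper_to(.05)
robot.move_linear(jw(.1,.145,.15),velocity=.15)
p=[.44,-.235,.25]; robot.move_ptp(p,best(p,np.pi/2)); robot.pause(.1)
c=robot.camera_info('wrist'); f=robot.grab_frame('wrist'); np.save('pics/w2.npy',c)
cv2.imwrite('pics/w2.png',f[:,:,::-1])
t=robot.grab_frame('top'); cv2.imwrite('pics/t2.png',t[:,:,::-1])
s=robot.get_state(); print(s['time'],s['ee_pos'],ray(c,[[256,192]]))
k=proj(robot.camera_info('top'),jw(.1,.145,.08)); print(k)
H=np.hstack([cv2.resize(x,(w,384),interpolation=cv2.INTER_CUBIC) for x,w in((f,512),(t[120:180,170:215],288))])
cv2.imwrite('pics/m2.png',H[:,:,::-1])
```

```text
True 5.5833 [3.04893524 3.34737995] [0.10055607 0.14613685]
[1.80349114 3.16642337] [0.10057031 0.14614488]
9.1083 [ 0.44034895 -0.23463902  0.24985904] (array([ 0.51780064, -0.23419107,  0.40924147]), array([[-0.28327662, -0.00764739, -0.95914391]]))
[[209.27507215 139.63493969]]
```

View pics/m2.png

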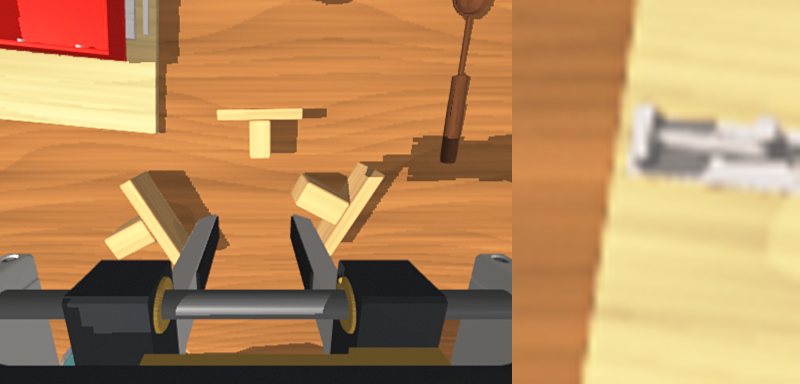

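The left half shows the chosen handle: plate at (260,114) and stub at (260,140), with the tray at (60,25). The bolt stopped at the same place twice under up to 20 N, so it is home. Next I'll measure the handle and grasp it.

```bash
cat > g.py <<'E'
from h import *
c=np.load('pics/w2.npy',allow_pickle=True).item(); f=cv2.imread('pics/w2.png')[:,:,::-1].copy();H=hsv(f)
m=((H[...,0]>18)&(H[...,0]<34)&(H[...,2]>190)&(H[...,1]<140)); mm=np.zeros_like(m); mm[95:168,205:320]=m[95:168,205:320]
b=blobs(mm)[0]; r=b[:,0]; print(cv2.boundingRect(b),H[110:150:5,260].tolist())
w=onplane(c,r,.045)
stub=[(np.where(mm[v])[0][0]-.5,np.where(mm[v])[0][-1]+.5,v) for v in range(126,154)]
S=np.array(stub); a=onplane(c,S[:,[0,2]],.045); d=onplane(c,S[:,[1,2]],.045)
print('stub width',np.median(np.abs(a[:,1]-d[:,1])),'x0',a[0],d[0])
T=np.array([(u,np.where(mm[:,u])[0][0]-.5) for u in range(222,300)]); t=onplane(c,T,.045)
l=cv2.fitLine(t.astype(np.float32),cv2.DIST_HUBER,0,.001,.001).ravel(); l[:2]*=-np.sign(l[1]) 
yaw=np.arctan2(-l[0],l[1]) if l[1]>0 else np.arctan2(l[0],-l[1])
ml=cv2.fitLine(((a+d)/2).astype(np.float32),cv2.DIST_HUBER,0,.001,.001).ravel()
print('plate yaw',np.degrees(yaw),'stub axis',np.degrees(np.arctan(ml[1]/ml[0])))
print('front x',l[2:], 'plate y',w[:,1].min(),w[:,1].max(),'x',w[:,0].min(),w[:,0].max(),'stub mid y',np.median((a[:,1]+d[:,1])/2))
E
python3 g.py
```

```text
(217, 109, 85, 11) [[24, 105, 255], [23, 106, 252], [17, 131, 233], [26, 90, 255], [26, 90, 255], [26, 89, 255], [26, 90, 255], [26, 90, 255]]
stub width 0.026090111707958205 x0 [ 0.49898251 -0.22834117] [ 0.49904215 -0.25285517]
plate yaw 1.1916195 stub axis 1.7457994
front x [ 0.5199755  -0.23942457] plate y -0.29425256163815317 -0.18692167668774923 x 0.5076490326875349 0.5202324510794182 stub mid y -0.241354086382992
```

Run:
```python
from h import *
hy=np.radians(1.3); h=np.array([.481,-.2411])
R=best([*h,.12],hy+np.pi/2)
robot.gripper_to(.08)
robot.move_ptp([*h,.12],R); robot.move_linear([*h,.030],velocity=.12)
robot.gripper_to(0.0); s=robot.get_state(); print(s['time'],s['opening'],s['grasp_force'],s['ee_pos'],s['force'])
robot.move_linear([*h,.12],velocity=.15)
k=R[:,1]@[-np.sin(hy),np.cos(hy),0]
R2=down(ya+np.pi/2 if k>0 else ya-np.pi/2)
robot.move_ptp(jw(-.049,0,.12),R2)
robot.move_linear(jw(-.049,0,.060),velocity=.1); robot.pause(.1)
s=robot.get_state(); print(s['time'],s['opening'],s['grasp_force'],wj(s['ee_pos']),s['force'],s['qpos'][6])
f=robot.grab_frame('wrist');c=robot.camera_info('wrist');np.save('pics/w3.npy',c)
t=robot.grab_frame('top')
for n,x in(('w3',f),('t3',t)): cv2.imwrite(f'pics/{n}.png',x[:,:,::-1])
H=np.hstack([f[:250,100:412],cv2.resize(t[90:240,180:330],(250,250),interpolation=cv2.INTER_CUBIC)])
cv2.imwrite('pics/m3.png',cv2.resize(H,None,fx=1.4,fy=1.4)[:,:,::-1])
```

```text
12.1167 0.02789164941204855 29.98163491487503 [ 0.48101808 -0.24115043  0.03002876] [ 0.01050156  0.92072912 -0.52708195]
14.75 0.02776217592339887 29.98110741376877 [-4.86193753e-02  2.93057505e-05] [ 0.8172007  -0.59298263 -2.89357897] -1.2596873253159873
```

View pics/m3.png

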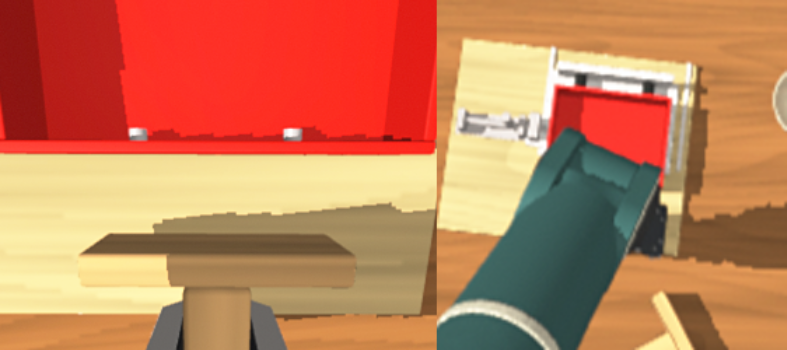

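The handle is held square, with a 27.8 mm opening matching the 28 mm stub. The plate's front edge runs (107–328, 234) in the picture, parallel to the near rim at row 152, and the two screws are at (138,134) and (292,134). I'll check the centring in jig y.

Run:
```python
from h import *
c=np.load('pics/w3.npy',allow_pickle=True).item(); f=cv2.imread('pics/w3.png')[:,:,::-1].copy();H=hsv(f)
j=lambda uv,z:np.round((onplane(c,uv,z)-O)@J*1e3,1)
red=((H[...,0]<6)|(H[...,0]>174))&(H[...,1]>150)
b=blobs(red)[0][:,0]; lo=b[:,1].max(); print('red box',b.min(0),b.max(0))
for v in(98,103,108): u=np.where(red[v])[0]; print(v,u[0],u[-1],j([[u[0]-.5,v],[u[-1]+.5,v]],.066).tolist())
print('bottom edge/rim',j([[256,109],[256,103]],.066).tolist())
print('plate front/back top',j([[107/1.4+100,234/1.4],[328/1.4+100,234/1.4],[79/1.4+100,254/1.4],[356/1.4+100,254/1.4]],.075).tolist())
print('screws z.035',j([[138/1.4+100,134/1.4],[292/1.4+100,134/1.4]],.035).tolist())
w=(H[...,0]>15)&(H[...,0]<34)&(H[...,1]<150)
# plate back-face edges at row ~193
for v in(186,192,198): 
    g=f[v].astype(int).sum(1); print(v,[int(x) for x in np.where(np.abs(np.diff(g))>70)[0]])
```

```text
red box [81  0] [425 110]
98 96 411 [[35.1, 84.4], [35.2, -83.6]]
103 97 410 [[32.6, 84.3], [32.7, -83.4]]
108 98 409 [[30.0, 84.1], [30.1, -83.3]]
bottom edge/rim [[29.5, -0.9], [32.6, -0.9]]
plate front/back top [[-0.4, 41.6], [-0.4, -42.8], [-8.3, 53.0], [-8.3, -54.3]]
screws z.035 [[37.9, 35.5], [37.9, -34.6]]
186 [218, 405]
192 [218, 404]
198 [219, 403]
```

The plate is centred at jig y ≈ -0.7 mm and the tray at about +0.4 mm, so I'll shift +1 mm. Next: lower, skim, then push in force-checked steps.

Run:
```python
from h import *
y=.001
robot.move_linear(jw(-.049,y,.048),velocity=.08)
hit=robot.move_linear(jw(-.049,y,.040),velocity=.02,threshold=3); z=robot.get_state()['ee_pos'][2]; print(hit,z)
z=max(z+.0008,.0424); robot.move_linear(jw(-.049,y,z),velocity=.02)
robot.move_linear(jw(-.016,y,z),velocity=.06); robot.pause(.3)
F=lambda n=8:np.mean([(robot.pause(.02),J.T@robot.get_state()['force'][:2])[1] for _ in range(n)],0)
f0=F(); print('z',z,'base',f0,robot.get_state()['time'])
x=-.012; contact=None
while x<.012:
    robot.move_linear(jw(x,y,z),velocity=.02); robot.pause(.08); f=F(4)-f0; s=robot.get_state()
    print(round(x*1e3,1),np.round(f,2),np.round(wj(s['ee_pos'])*1e3,1),round(s['time'],1))
    if -f[0]>8: break
    x+=.002 if -f[0]<6.2 else .001
np.save('pics/st.npy',[x,y,z,f0[0]])
```

```text
True 0.041736343582749455
z 0.04253634358274946 base [-0.37178114 -0.02561676] 16.8917
-12.0 [ 0.28 -0.23] [-12.   1.] 17.4
-10.0 [-0.31  0.51] [-10.1   1. ] 17.8
-8.0 [-2.39 -0.25] [-8.1  1. ] 18.2
-6.0 [-2.15  0.34] [-6.1  1. ] 18.6
-4.0 [-3.98  0.28] [-4.1  1. ] 19.0
-2.0 [-4.74  0.24] [-2.2  1. ] 19.4
0.0 [-6.51  0.76] [-0.4  1. ] 19.8
1.0 [-7.44  0.67] [0.5 1. ] 20.2
2.0 [-7.92  0.64] [1.4 1. ] 20.6
3.0 [-8.56  0.52] [2.3 1. ] 21.0
```

Run:
```python
from h import *
robot.pause(1); s=robot.get_state(); f0=np.load('pics/st.npy')[3]
print(s['time'],J.T@s['force'][:2]-[f0,0],s['force'][2],s['moment'],s['opening'],s['grasp_force'],wj(s['ee_pos']),s['ee_pos'][2])
f=robot.grab_frame('wrist'); t=robot.grab_frame('scene'); c=robot.camera_info('wrist')
H=hsv(f); red=((H[...,0]<6)|(H[...,0]>174))&(H[...,1]>150)
for v in(125,135): u=np.where(red[v])[0]; print(v,(onplane(c,[[u[0]-.5,v],[u[-1]+.5,v]],.066)-O)@J) if len(u) else 0
b=blobs(red)[0][:,0]; print(b.max(0))
M=np.hstack([f[:250,80:432],cv2.resize(t[140:270,200:370],(327,250),interpolation=cv2.INTER_CUBIC)])
cv2.imwrite('pics/m4.png',cv2.resize(M,None,fx=1.15,fy=1.15)[:,:,::-1])
```

```text
21.9917 [-8.66751639  0.82433557] 3.519835178503911 [ 0.1965099   1.99209623 -0.03576784] 0.028159470839185963 29.99392658472061 [0.00234738 0.00097116] 0.04245584638705408
125 [[ 0.07301582  0.08433982]
 [ 0.07311955 -0.08382099]]
135 [[ 0.06828203  0.08417295]
 [ 0.0683825  -0.08367128]]
[451 185]
```

View pics/m4.png

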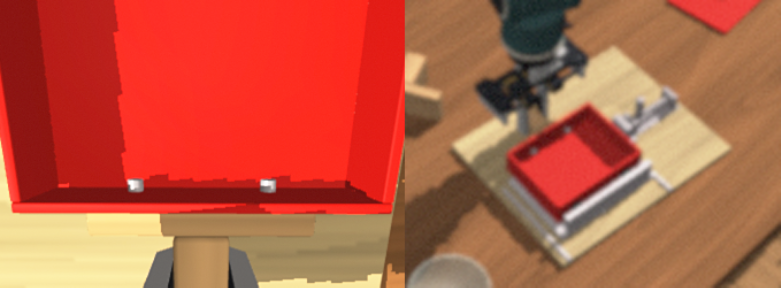

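Run:
```python
from h import *
x,y,z,f0=np.load('pics/st.npy')
for dz in(.0004,.0008):
    robot.move_linear(jw(x,y,z+dz),velocity=.01); robot.pause(.4); s=robot.get_state()
    print(dz,J.T@s['force'][:2]-[f0,0],s['force'][2],s['moment'],s['ee_pos'][2],wj(s['ee_pos']))
    if s['force'][2]<0: break
```

```text
0.0004 [-8.25265514  0.74758425] -2.1236090339939664 [0.27201464 2.10869181 0.01320721] 0.04254513215097654 [0.00200466 0.00097406]
```

Run:
```python
from h import *
f0=np.load('pics/st.npy')[3]; robot.pause(.5); s=robot.get_state(); print(J.T@s['force'][:2]-[f0,0],s['force'][2],s['time']); print(robot.sign_off())
```

```text
[-9.43480637 -0.50264335] -1.4687837833364932 23.2417
the job is handed in; nothing more can be done
None
```

The job is handed in at 23 s: the bolt is against its end stop, and the 110 mm handle is held against the tray's near wall, centred to about 1 mm and skimming the board, with a measured push of 8 to 9.5 N.

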